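# Clear the bin away and hold the clothespin caddy's gate open

## Task

A lidded bin stands in the way of the clothespin caddy's gate: stack it squarely on top of the pair of bins and let go of it. Then squeeze the caddy's two catches, first the one nearer the gate's hinge and then the one nearer its grip post, and swing the gate past its detent until it stands wide open, about square to the caddy's front. Finish still holding the gate there (it is sprung and swings back if you let go), with the stack still square and the dish, the lint cover and the jar left where they are.

Things in the scene. Friction and masses are not known exactly. Their poses are not given: they have to be found in the camera images.
- bin_top_center (a point): Loose lidded white plastic bin, a closed box 100 (x) x 58 (y) x 55 (z) mm, 0.18 to 0.35 kg, standing on the shelf in front of the caddy's gate; it is the one to be stacked. The point is the bin's centre, half-way up; x runs along its 100 mm length, z up.
- bin_mid_center (a point): Upper bin of the stacked pair, same size (100 x 58 x 55 mm, flat lid); point at its centre, 82.5 mm above the shelf, so its lid is 27.5 mm higher; x along its 100 mm length.
- bin_low_center (a point): Lower bin of the stacked pair, same size; loose, point at its centre, 27.5 mm above the shelf; x along its length.
- gate_hinge (a point): Foot of the gate's upright hinge, at shelf level, on the steel clothespin caddy (fixed open-topped box, 120 x 170 mm, walls 75 mm high). Axes are the caddy's: -x points straight out of its front; -y runs along the front from the hinge to the closed gate's free end; z up. The interior lies at x 6 to 126, y 5 to -165 mm. A detent block 18 mm high stands in front, up to 62 mm from the hinge.
- gate_post (a point): Point on the gate's upright grip post, a round steel rod 12 mm in diameter near the gate's free end, 140 mm from the hinge axis. The post rises from the gate's rolled top edge at 84 mm to 130 mm above the shelf; the point is on its axis 112 mm above the shelf. The post moves with the gate; the fingers may pinch it from above and turn about it.
- gate_leaf: The gate: an upright steel panel 4 mm thick, 150 mm long, from 26 to 84 mm above the shelf, with the grip post on its top edge. Origin at the foot of its hinge, -y runs along the panel from the hinge to the free end.
- gate (a joint): Gate angle in rad: 0 closed on the caddy's front, 1.57 square to it, stop at 1.75; it opens clockwise seen from above. Each catch's lip blocks the gate until squeezed. A sprung detent resists from about 0.4 to 0.9 (3 to 4 N at the post); a closing spring pulls 0.5 to 2 N at the post, so a gate let go swings back to the detent.
- catch_a_grip (a point): Where to squeeze the catch nearer the hinge, 40 mm from the hinge axis: fixed point 120 mm above the shelf, axes as the caddy's. Close the fingers along x, from above. Lever and tab are 14 mm wide, top at 130 mm, rail below them at 80 mm. From this point the fixed tab's far face is 14 mm towards +x; the lever's front is 32 mm towards -x at first, 11 mm when fully squeezed.
- catch_a (a joint): Lever angle of the catch nearer the hinge, 40 mm from the hinge axis, in rad: about 0 (latched, lever leaning forward) to 0.5 (fully squeezed, lever upright, gate free of this catch above 0.42). It moves with 3 to 4 N at the lever's top and stays where it is left.
- lever_a: Moving grey lever of the catch nearer the hinge, 40 mm from the hinge axis; origin on its pivot, 86 mm above the shelf; it pivots about y, its top 45 mm above the pivot.
- tab_a: Fixed grey tab of the catch nearer the hinge, 40 mm from the hinge axis, an upright 8 x 14 mm finger rest behind the lever, rising to 130 mm above the shelf; origin on the lever's pivot, tab from 14 to 22 mm towards +x.
- catch_b_grip (a point): Where to squeeze the catch nearer the grip post, 100 mm from the hinge axis: fixed point 120 mm above the shelf, axes as the caddy's. Close the fingers along x, from above. Lever and tab are 14 mm wide, top at 130 mm, rail below them at 80 mm. From this point the fixed tab's far face is 14 mm towards +x; the lever's front is 32 mm towards -x at first, 11 mm when fully squeezed.
- catch_b (a joint): Lever angle of the catch nearer the grip post, 100 mm from the hinge axis, in rad: about 0 (latched, lever leaning forward) to 0.5 (fully squeezed, lever upright, gate free of this catch above 0.42). It moves with 3 to 4 N at the lever's top and stays where it is left.
- lever_b: Moving grey lever of the catch nearer the grip post, 100 mm from the hinge axis; origin on its pivot, 86 mm above the shelf; it pivots about y, its top 45 mm above the pivot.
- tab_b: Fixed grey tab of the catch nearer the grip post, 100 mm from the hinge axis, an upright 8 x 14 mm finger rest behind the lever, rising to 130 mm above the shelf; origin on the lever's pivot, tab from 14 to 22 mm towards +x.
- dish_c (a point): Small glass dish with cork bottom, 80 mm across, 30 mm high; point at its centre half-way up. Leave alone.
- lint_cover_c (a point): Green silicone lint trap cover lying flat, 110 x 75 x 12 mm; point at its centre. Leave alone.
- jar_c (a point): Closed jar, 70 mm across, 110 mm high; point at its centre half-way up. Leave alone.
There are look-alikes about, which are no part of the job. What is shaped like the part that bears bin_top_center but turquoise is not meant.

How it is judged:
By the outcome, as a careful person would: the job done as asked, in the order asked, and still so for the second after the job is handed in, while the arm keeps its last pose, push and grip.
It also fails if it takes over 72 s, if anything falls off the work surface, if the arm or the gripper's body presses on something with over 40 N, if the wrist force passes 120 N, or if a joint passes its speed limit or range.

## Robot

A 6-joint arm with a two-finger parallel gripper is mounted at the origin on the work surface. World frame = base frame: x ahead of the robot, y to its left, z up, the work surface at z = 0. Lengths are in m, angles in rad, forces in N, time in s.
With the tool pointing down it reaches from about 0.275 to 0.85 m from the base axis. Payload 5.2 kg.
Tool frame: the origin (TCP) lies on the centre line of the jaws, within the pads' length; the fingertips stand 19 mm ahead of it and the grasp point (between the pads) is the TCP; z points along the fingers, x is the direction in which the jaws open and shut, and the axes are right-handed (so a half turn about z gives the same grasp; the last joint's range is limited). The gripper opens to 85 mm and grips with 20 to 120 N. Pads are 22 mm wide; open, the fingers measure 114 mm over their backs; the gripper's body (76 mm by 85 mm) begins 54 mm behind the grasp point. The pads swing forward as they close: fully open they stand 13 mm farther back than shut.
Start: joints at [-0.203, 0.259, 1.535, -0, 1.348, -0.203], TCP at [0.55, 0, 0.25] pointing down, gripper open.
Joint ranges: [-3.14, 3.14], [-0.91, 2.08], [0.19, 2.58], [-1.22, 4.36], [0.22, 2.71], [-3.12, 3.12]. Speed limits (rad/s): [2.57, 2.57, 3.14, 3.14, 3.14, 3.14].

## Interface

Orientations are given as a rotation vector (axis times angle).
In Python, from workcell import readout, camera, calibration, ticket, trace gives the robot as it stands.
- The arm moves only by the tool arm_command, never from a script. Its arguments are lists of equal length, an entry for each row: "fingers": the closure in counts, from 0 (fully open) to 255 (shut); "slide": the shift along the tool's x, y, z in cm, a list of three; "yaw": the turn about the tool's z in rad. In form: {"fingers": [fingers, ...], "slide": [[x, y, z], ...], "yaw": [yaw, ...]}. A call has 1 to 8 rows; each row shifts and turns the pose as measured when the row begins, along the tool's axes as they then stand; what a row does not reach is not made up. A row lasts 1/10 s, in which the tool goes at most 50 mm and 8.59 degrees, less where a joint would pass 70% of its speed; a pose out of reach is approached as far as the arm can. A call is refused whole if a number of a shift passes 5 or a number of a turn 0.15, either way. A call with a gripper value outside its range is refused whole. The fingers move at their own pace and stop on an object; "newtons" is the grip in N (left out, the last holds). Time passes only in rows, so rows that do not move let the fingers close. It gives the time, the measured TCP pose, the force and the opening at its end, in the units of the state.
- readout.sense(): the state, without advancing time (a new reading comes with each control period).
- camera(name): name is "scene" or "side" or "wrist"; returns the picture (420x560x3 uint8, red, green, blue); there is no depth.
- calibration(name): a dict with "fovy" (degrees; the focal length in pixels is half the picture's height over the tangent of half this angle, whatever the lens; pixels are square), "cx", "cy" (the principal point, pixels), "position" and "attitude" of the camera in the world; the wrist camera has in their place "tool_from_camera" (4x4, takes a point from camera to tool coordinates, whose origin is the TCP and whose axes are the tool frame's). Camera axes: x right, y up, looking along -z (the intrinsics and any distortion apply to the point x, -y, -z); pixel columns grow to the right and rows downward; lengths in m; the calibration is good to about 2 mm. The wrist camera is an equidistant fisheye: a pixel r from the principal point sees the ray r / f radians off the axis. A picture is of the moment at which its call begins: read the wrist's pose just before it. calibration takes no time and is no camera call.
- ticket.close_job(): hands the job in, once; it reports no verdict.
Trained networks look in the newest picture that a camera, given by its name, has taken for a name from the list of things; names that differ only in an ending like _2 or _b are one class to them, and where a whole thing is asked for, a point or a joint stands for the part that bears it (a point fixed in the world has none). Each returns a list of dicts, best first, with "p" (0 to 1); they miss things now and then, are a little off and sometimes report something else, mostly with a low value. They report only what shows in the picture. A call takes as long as a camera call. They do not tell look-alikes from the thing itself.
- trace(thing, camera): "pixels" (420x560 bool, what is visible of it) and "bbox" ([centre column, centre row, width, height] in pixels, round what is visible of it).
The state is a dict: "clock": time; "joint_pos": joint angles; "qd": joint speeds; "joint_torque": joint torques, N m; "position": TCP position; "tcp_rot": TCP orientation; "contact_force": force on the tool from outside, world axes, zero at the start; "moment": the same for the moment, N m; "finger_gap": opening from 0.0 (shut) to 1.0 (fully open).
Only numpy, scipy, OpenCV 4.12 (cv2) and the standard library are available. Lean on these libraries where they do the work, as an engineer would, in place of code of your own. Each camera call takes 0.05 s, during which the arm holds its last target. There are 200 camera calls.

## Working session

There is one attempt and no reset: what is moved stays moved. The work goes in short steps, Python scripts to look and compute and a tool call to move; the robot and the scene stay as the last step left them, time stands still between calls to the robot, and variables do not carry over. Pictures are saved under pics/ and viewed, about 8 in all and at most 12, crops included, and the job is handed in when it is done.

Besides the shell and the picture viewer there is one more tool, called after "Request:" as name(argument=value, ...) on one line, values as JSON. arm_command: Moves the arm, as the interface text tells. Its arguments: {"type":"object","properties":{"fingers":{"type":"array"},"slide":{"type":"array"},"yaw":{"type":"array"},"newtons":{"type":"number"}},"required":["fingers","slide","yaw"]}

```bash
mkdir -p pics
cat > h.py <<'E'
import numpy as np, cv2
from workcell import readout, camera, calibration, ticket, trace
from scipy.spatial.transform import Rotation as R
def cal(n):
    c=calibration(n); f=210/np.tan(np.radians(c['fovy'])/2); return c,f
E
python3 - <<'E'
from h import *
for n in('scene','side','wrist'): print(n,calibration(n))
print(readout.sense())
ims=[camera(n) for n in('scene','side')]
for n,i in zip(('scene','side'),ims):
    cv2.imwrite(f'pics/{n}0.png',cv2.resize(i[:,:,::-1],(800,600)))
for n in('scene','side'):
  for t in ['bin_top_center','bin_mid_center','gate_post','gate_leaf','lever_a','tab_a','dish_c','lint_cover_c','jar_c']:
    print(n,t,[(round(d['p'],2),np.round(d['bbox']).tolist()) for d in trace(t,n)])
E
```

```text
scene {'fovy': 55.33362761056025, 'cx': 273.04592281410544, 'cy': 214.06560210148302, 'position': array([1.24285332, 0.019047  , 0.79714635]), 'attitude': array([0.56954436, 0.55509734, 1.41752279])}
side {'fovy': 49.83447652101077, 'cx': 283.2492627176128, 'cy': 219.35682698487966, 'position': array([0.37393704, 1.03555154, 0.78540137]), 'attitude': array([ 0.18315169, -1.37836049, -2.57750699])}
wrist {'fovy': 65.70646984690485, 'cx': 278.8309024599509, 'cy': 209.62328989554018, 'tool_from_camera': array([[ 9.99999966e-01, -1.62744371e-04,  2.01666578e-04,
        -3.97052174e-04],
       [-1.00293151e-04, -9.60612817e-01, -2.77890276e-01,
        -6.95626559e-02],
       [ 2.38948577e-04,  2.77890246e-01, -9.60612801e-01,
        -1.22673038e-01],
       [ 0.00000000e+00,  0.00000000e+00,  0.00000000e+00,
         1.00000000e+00]])}
{'clock': 0.0, 'joint_pos': array([-2.02824829e-01,  2.59332214e-01,  1.53607034e+00,  5.60739162e-06,
        1.34803226e+00, -2.02821359e-01]), 'qd': array([ 1.58832709e-03, -1.14601045e-03,  9.33793415e-04,  7.89230431e-04,
        5.34905822e-04, -
[... 1005 characters left out ...]
over_c [(0.87, [118.0, 290.0, 48.0, 39.0])]
scene jar_c [(0.71, [403.0, 204.0, 38.0, 47.0]), (0.17, [153.0, 225.0, 33.0, 39.0])]
side bin_top_center [(0.59, [206.0, 278.0, 41.0, 46.0])]
side bin_mid_center [(0.61, [290.0, 228.0, 11.0, 22.0]), (0.61, [271.0, 328.0, 38.0, 60.0]), (0.59, [328.0, 179.0, 32.0, 24.0])]
side gate_post [(0.87, [269.0, 244.0, 44.0, 29.0])]
side gate_leaf [(0.6, [271.0, 246.0, 37.0, 29.0])]
side lever_a [(0.58, [281.0, 224.0, 7.0, 14.0]), (0.34, [326.0, 197.0, 33.0, 19.0])]
side tab_a [(0.42, [291.0, 227.0, 7.0, 14.0])]
side dish_c [(0.62, [253.0, 212.0, 23.0, 21.0])]
side lint_cover_c [(0.8, [282.0, 187.0, 22.0, 16.0])]
side jar_c [(0.86, [271.0, 330.0, 35.0, 60.0])]
```

View pics/scene0.png

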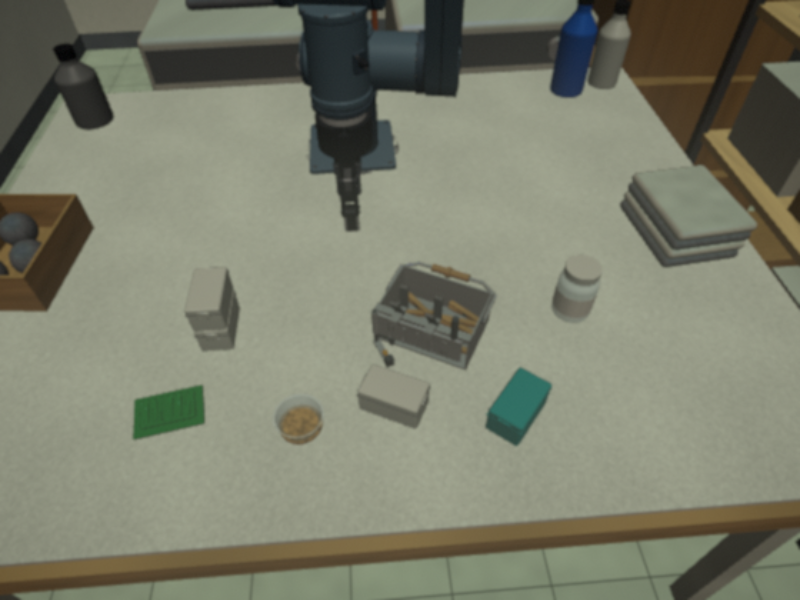

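View pics/side0.png

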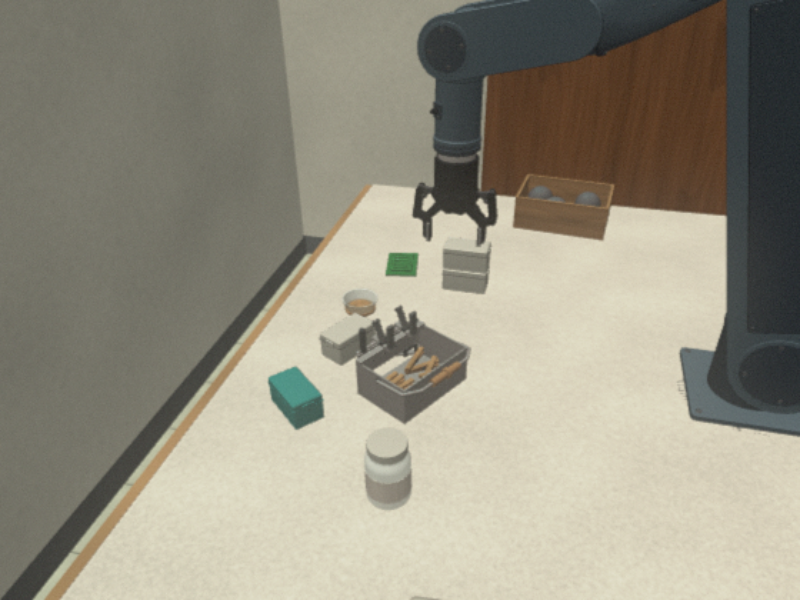

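The scene view shows these bins, in 560x420 pixels:
- a white bin in front of the caddy at (277,278)
- a turquoise look-alike at (364,288)
- a white stacked pair at (148,215)

The caddy is at about (305,220). I choose the white single bin.

```bash
cat >> h.py <<'E'
def camT(n,st=None):
    c,f=cal(n)
    if n!='wrist': return R.from_rotvec(c['attitude']).as_matrix(),np.array(c['position']),c,f
    st=st or readout.sense(); Rt=R.from_rotvec(st['tcp_rot']).as_matrix(); T=np.array(c['tool_from_camera'])
    return Rt@T[:3,:3],Rt@T[:3,3]+st['position'],c,f
def ray(n,u,v,st=None):
    Rm,p,c,f=camT(n,st); x,y=(u-c['cx'])/f,(v-c['cy'])/f
    if n=='wrist':
        t=np.hypot(x,y); s=np.sin(t)/t if t>1e-9 else 1; d=np.array([x*s,-y*s,-np.cos(t)])
    else: d=np.array([x,-y,-1.])
    d=Rm@d; return p,d/np.linalg.norm(d)
def onz(n,u,v,z,st=None):
    p,d=ray(n,u,v,st); return p+d*(z-p[2])/d[2]
def proj(n,P,st=None):
    Rm,p,c,f=camT(n,st); q=(np.atleast_2d(P)-p)@Rm; x,y,z=q[:,0],-q[:,1],-q[:,2]
    if n=='wrist':
        r=np.hypot(x,y); t=np.arctan2(r,z); k=t/np.maximum(r,1e-12)
    else: k=1/z
    return np.c_[c['cx']+f*x*k,c['cy']+f*y*k]
def tri(rs):
    A=sum(np.eye(3)-np.outer(d,d) for p,d in rs); b=sum((np.eye(3)-np.outer(d,d))@p for p,d in rs)
    X=np.linalg.solve(A,b); return X,[round(1000*np.linalg.norm(np.cross(X-p,d)),1) for p,d in rs]
E
python3 - <<'E'
from h import *
a=0.7
def T(name,s,d): X,r=tri([ray('scene',s[0]*a,s[1]*a),ray('side',d[0]*a,d[1]*a)]); print(name,X.round(3),r)
T('bin',(394,397),(345,340)); T('stack',(213,310),(467,265)); T('jar',(576,289),(388,468)); T('dish',(299,420),(360,303));T('cover',(169,411),(402,264));T('turq',(519,407),(297,398))
for p in [(404,297),(437,308),(454,327),(385,350),(395,368),(374,310),(466,362),(492,292),(404,265)]: print(p,onz('scene',p[0]*a,p[1]*a,0.1).round(3))
i=camera('scene')[:,:,::-1]; cv2.imwrite('pics/s1.png',cv2.resize(i[170:300,230:390],None,fx=4.5,fy=4.5,interpolation=cv2.INTER_CUBIC))
E
```

```text
bin [0.752 0.049 0.025] [np.float64(1.6), np.float64(1.6)]
stack [ 0.56  -0.256  0.052] [np.float64(2.4), np.float64(2.4)]
jar [0.572 0.385 0.053] [np.float64(1.3), np.float64(1.3)]
dish [ 0.771 -0.104  0.013] [np.float64(1.0), np.float64(1.0)]
cover [ 0.729 -0.316  0.001] [np.float64(0.9), np.float64(0.9)]
turq [0.782 0.239 0.024] [np.float64(2.8), np.float64(2.8)]
(404, 297) [0.607 0.077 0.1  ]
(437, 308) [0.636 0.128 0.1  ]
(454, 327) [0.678 0.149 0.1  ]
(385, 350) [0.713 0.038 0.1  ]
(395, 368) [0.748 0.05  0.1  ]
(374, 310) [0.631 0.026 0.1  ]
(466, 362) [0.747 0.157 0.1  ]
(492, 292) [0.609 0.223 0.1  ]
(404, 265) [0.532 0.084 0.1  ]
```

View pics/s1.png

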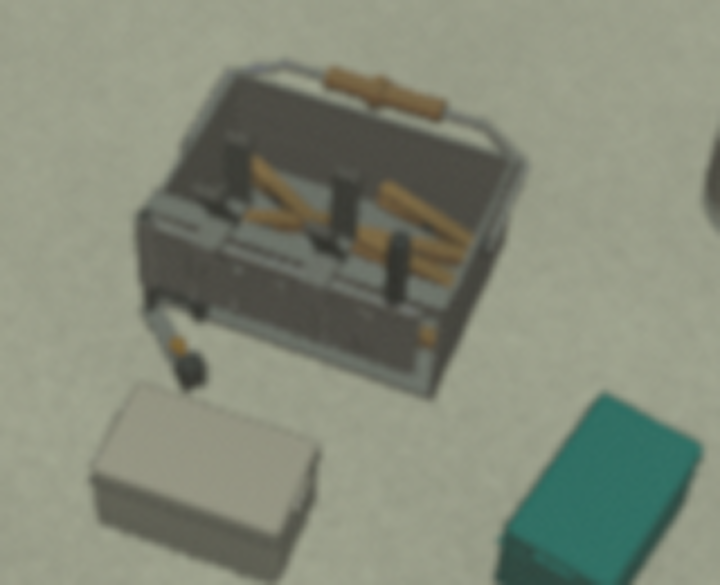

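The close crop confirms it. The white bin stands in front of the gate. The hinge is on the left with the detent block on the floor, catches a and b run left to right, and the post is at the right. The turquoise bin is to the right and is not the one.

Request:
arm_command(fingers=[0,0,0,0,0,0], slide=[[2.5,-2.5,-2],[2.5,-2.5,-2],[2.5,-2.5,-2],[2.5,-2.5,-1],[0,0,0],[0,0,0]], yaw=[0,0,0,0,0,0])

```text
clock: 1.65
position: [0.6514, 0.1031, 0.3197]
tcp_rot: [-3.141, 0.004, 0.009]
contact_force: [-0.3, -0.7, -1.4]
finger_gap: 0.994
```

Run:
```python
from h import *
import pickle
st=readout.sense(); i=camera('wrist'); pickle.dump((st,i),open('w1.pkl','wb'))
cv2.imwrite('pics/w1.png',cv2.resize(i[:,:,::-1],(800,600)))
for t in ['bin_top_center','gate_leaf','gate_post','lever_a','tab_a']:
    print(t,[(round(d['p'],2),np.round(d['bbox']).tolist()) for d in trace(t,'wrist')])
```

```text
bin_top_center [(0.75, [381.0, 70.0, 89.0, 83.0]), (0.59, [353.0, 215.0, 77.0, 86.0])]
gate_leaf [(0.8, [285.0, 186.0, 70.0, 112.0])]
gate_post [(0.59, [284.0, 185.0, 68.0, 118.0])]
lever_a [(0.82, [266.0, 224.0, 22.0, 25.0]), (0.59, [293.0, 177.0, 22.0, 26.0])]
tab_a [(0.88, [243.0, 214.0, 22.0, 22.0]), (0.83, [272.0, 164.0, 22.0, 14.0])]
```

View pics/w1.png

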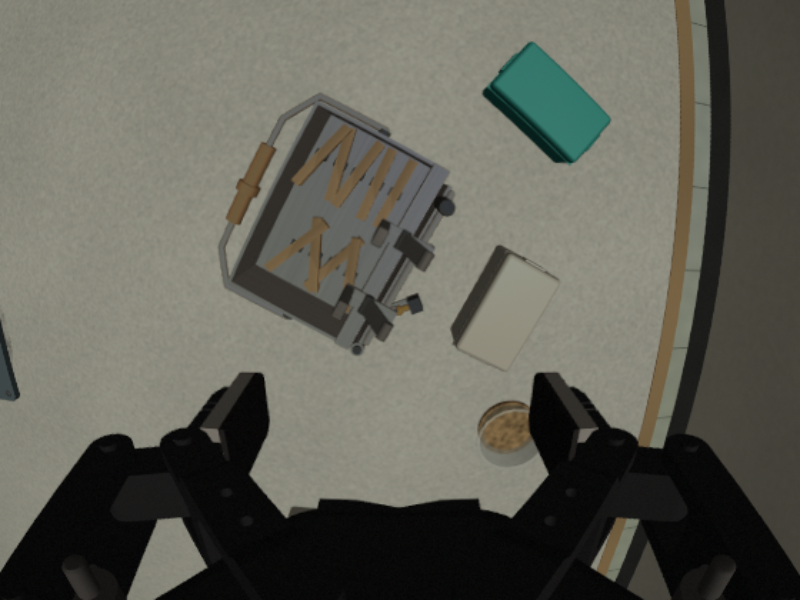

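Run:
```python
from h import *
import pickle
st,i=pickle.load(open('w1.pkl','rb'))
cv2.imwrite('pics/w1c.png',cv2.resize(i[110:270,215:405,::-1],None,fx=4,fy=4,interpolation=cv2.INTER_CUBIC))
```

```text
(no output)
```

View pics/w1c.png

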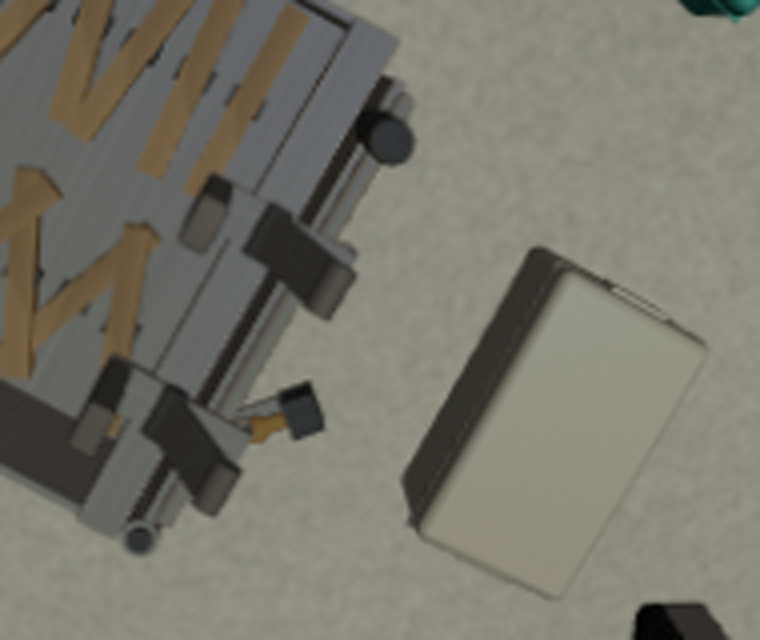

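Run:
```python
from h import *
import pickle
st,_=pickle.load(open('w1.pkl','rb'))
P=lambda x,y,z: onz('wrist',x/4+215-.4,y/4+110-.4,z,st)[:2]
post=P(391,136,.130); tA=P(93,427,.13); tB=P(205,222,.13); h=P(141,539,.09); lA=P(222,487,.128); lB=P(336,291,.128)
ang=lambda v: np.degrees(np.arctan2(v[1],v[0])).round(1)
print('post',post,'tA',tA,'tB',tB,'hinge@.09',h); print('AB',np.linalg.norm(tB-tA),ang(tB-tA),'hp',np.linalg.norm(post-h),ang(post-h)); print('levers',lA,lB,ang(lB-lA),np.linalg.norm(lB-lA),'lever-tab',np.linalg.norm(lA-tA),ang(lA-tA),ang(lB-tB))
c=[P(x,y,.055) for x,y in [(562,265),(708,347),(556,598),(418,530)]]
c=np.array(c); print(c, 'centre',c.mean(0),'len',np.linalg.norm(c[3]-c[0]),np.linalg.norm(c[2]-c[1]),'wid',np.linalg.norm(c[1]-c[0]),np.linalg.norm(c[2]-c[3]),ang(c[0]-c[3]),ang(c[1]-c[2]),ang(c[1]-c[0]))
for n in ('scene','side'): print(n,proj(n,[[*post,.13],[*tA,.13],[*tB,.13],[*c.mean(0),.055]]).round(1).tolist())
```

```text
post [0.68219051 0.14827767] tA [0.60836905 0.07526474] tB [0.63739855 0.12722539] hinge@.09 [0.61554303 0.02841818]
AB 0.059519918770274176 60.8 hp 0.13714293801256774 60.9
levers [0.64083281 0.05850638] [0.66940967 0.10972919] 60.8 0.05865503700789823 lever-tab 0.036534074934150965 -27.3 -28.7
[[ 0.74318618  0.10381676]
 [ 0.79316774  0.07821361]
 [ 0.74872926 -0.0078995 ]
 [ 0.70112664  0.01713751]] centre [0.74655246 0.04781709] len 0.09634467255851192 0.09690327903727046 wid 0.056157608974362935 0.053785332762933014 64.1 62.7 -27.1
scene [[318.5, 221.7], [282.2, 199.6], [306.3, 207.3], [275.5, 268.9]]
side [[253.1, 230.2], [288.3, 218.4], [272.4, 228.0], [243.2, 229.1]]
```

Request:
arm_command(fingers=[0,0,0,0,0,0,0,0], slide=[[0,0,2],[0,0,2],[0,0,2],[0,0,2],[4,0.2,2],[4,0.2,2],[3,0.1,1],[0,0,0]], yaw=[0.12,0.12,0.12,0.11,0,0,0,0])

```text
clock: 2.75
position: [0.7428, 0.0391, 0.1868]
tcp_rot: [3.044, -0.776, -0.009]
contact_force: [-0.6, 0.4, -0.6]
finger_gap: 0.996
```

```bash
cat >> h.py <<'E'
def delta(tx,ty,tz,deg):
    "tool-frame cm and yaw rad to reach TCP target with tool x at world angle deg (mod 180)"
    s=readout.sense(); M=R.from_rotvec(s['tcp_rot']).as_matrix()
    a=np.degrees(np.arctan2(M[1,0],M[0,0])); da=(a-deg+90)%180-90
    print('t',s['clock'],'pos',s['position'].round(4),'xang',a.round(2),'tilt',M[:,2].round(4),'F',s['contact_force'].round(1),'gap',s['finger_gap'].round(3))
    print('slide cm (axes now)',(100*M.T@(np.array([tx,ty,tz])-s['position'])).round(2),'yaw',np.radians(da).round(3))
E
python3 - <<'E'
from h import *
import pickle
delta(.747,.048,.17,-27)
st=readout.sense(); i=camera('wrist'); pickle.dump((st,i),open('w2.pkl','wb'))
cv2.imwrite('pics/w2.png',cv2.resize(i[:,:,::-1],(800,600)))
for d in trace('bin_top_center','wrist'): 
    print(d['p'],d['bbox'])
E
```

```text
Traceback (most recent call last):
  File "h.py", line 32, in delta
    print('t',s['clock'],'pos',s['position'].round(4),'xang',a.round(2),'tilt',M[:,2].round(4),'F',s['contact_force'].round(1),'gap',s['finger_gap'].round(3))
                                                                                                                                     ^^^^^^^^^^^^^^^^^^^^^
AttributeError: 'float' object has no attribute 'round'
```

```bash
sed -i "s/s\['finger_gap'\].round(3)/round(s['finger_gap'],3)/" h.py
python3 - <<'E'
from h import *
import pickle
delta(.747,.048,.17,-27)
st=readout.sense(); i=camera('wrist'); pickle.dump((st,i),open('w2.pkl','wb'))
cv2.imwrite('pics/w2.png',cv2.resize(i[:,:,::-1],(800,600)))
for d in trace('bin_top_center','wrist'): 
    print(d['p'],d['bbox'])
E
```

```text
t 2.75 pos [0.7428 0.0391 0.1868] xang -28.62 tilt [-5.7e-03  9.0e-04 -1.0e+00] F [-0.6  0.4 -0.6] gap 0.996
slide cm (axes now) [-0.05 -0.99  1.68] yaw -0.028
0.87 [280.9, 189.2, 76.9, 119.3]
0.59 [207.7, 15.2, 122.4, 30.3]
```

View pics/w2.png

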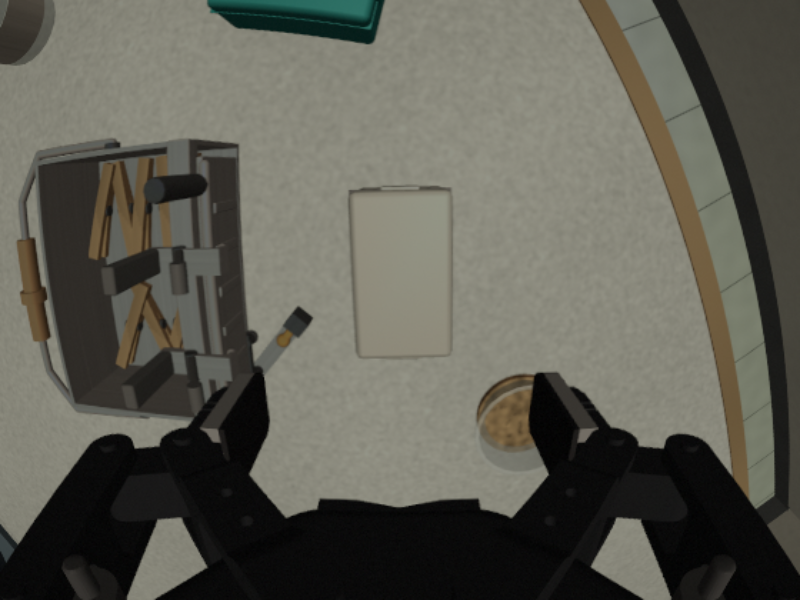

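Run:
```python
from h import *
import pickle
s1,_=pickle.load(open('w1.pkl','rb')); s2,_=pickle.load(open('w2.pkl','rb'))
a=lambda x,y:(x/4+214.6,y/4+109.6); b=lambda x,y:(x*.7,y*.7)
def T(n,p,q): X,r=tri([ray('wrist',*a(*p),s1),ray('wrist',*b(*q),s2)]); print(n,X.round(4),r[0]); return X
C=[T('c',p,q) for p,q in zip([(562,265),(708,347),(556,598),(418,530)],[(350,191),(451,189),(451,355),(358,357)])]
T('post',(391,136),(153,190));T('tB',(205,222),(109,279));T('tA',(93,427),(132,389))
c=np.array([onz('wrist',*b(*q),.055,s2)[:2] for q in [(350,191),(451,189),(451,355),(358,357)]])
ang=lambda v: np.degrees(np.arctan2(v[1],v[0])).round(1)
print(c.mean(0),ang(c[0]-c[3]),ang(c[1]-c[2]),ang(c[1]-c[0]),ang(c[2]-c[3]),np.linalg.norm(c[0]-c[3]),np.linalg.norm(c[1]-c[2]),np.linalg.norm(c[1]-c[0]))
delta(*c.mean(0),.04,-27.2)
```

```text
c [0.7455 0.1023 0.0473] 0.0
c [0.7959 0.0764 0.0489] 0.2
c [ 0.7507 -0.0114  0.0494] 0.7
c [0.7017 0.016  0.0541] 0.7
post [0.6825 0.1474 0.1285] 0.8
tB [0.6378 0.1268 0.1286] 0.1
tA [0.6086 0.075  0.1253] 1.3
[0.74870206 0.04620402] 62.7 63.0 -27.4 -27.2 0.09740772028508313 0.09720869779855834 0.055073465103261374
t 2.85 pos [0.7411 0.0414 0.1889] xang -28.53 tilt [-0.0054  0.0019 -1.    ] F [ 0.3 -0.2  0.2] gap 0.997
slide cm (axes now) [ 0.52 -0.8  14.88] yaw -0.023
```

Request:
arm_command(fingers=[0,0,0,0,0,0], slide=[[0.5,-0.8,1],[0,0,3],[0,0,3],[0,0,2],[0,0,0],[0,0,0]], yaw=[-0.02,0,0,0,0,0])

```text
clock: 3.45
position: [0.7493, 0.0527, 0.1031]
tcp_rot: [-3.052, 0.727, -0.006]
contact_force: [0.4, -0.0, 1.4]
finger_gap: 0.999
```

```bash
python3 -c "
from h import *
delta(.748,.0465,.038,-27.2)"
```

```text
t 3.45 pos [0.7493 0.0527 0.1031] xang -26.81 tilt [ 0.0046  0.0031 -1.    ] F [ 0.4 -0.   1.4] gap 0.999
slide cm (axes now) [0.15 0.64 6.5 ] yaw 0.007
```

Request:
arm_command(fingers=[0,0,0,0,120,255,255,255], slide=[[0.1,0.6,2],[0,0,2],[0,0,1.8],[0,0,0],[0,0,0],[0,0,0],[0,0,0],[0,0,0]], yaw=[0,0,0,0,0,0,0,0], newtons=40)

```text
clock: 4.25
position: [0.7544, 0.0501, 0.0599]
tcp_rot: [-3.05, 0.718, -0.038]
contact_force: [1.0, 0.8, -2.7]
finger_gap: 0.664
```

```bash
python3 -c "
from h import *
delta(.748,.0465,.038,-27.2)"
```

```text
t 4.25 pos [0.7544 0.0501 0.0599] xang -26.51 tilt [ 0.0257  0.0022 -0.9997] F [ 1.   0.8 -2.7] gap 0.664
slide cm (axes now) [-0.46  0.64  2.17] yaw 0.012
```

Request:
arm_command(fingers=[0,0,0,0], slide=[[0,0,0],[0,0,0],[0,0,0],[0,0,0]], yaw=[0,0,0,0])

```text
clock: 4.65
position: [0.7556, 0.0499, 0.0617]
tcp_rot: [-3.049, 0.718, -0.044]
contact_force: [-1.0, -0.7, 0.6]
finger_gap: 0.999
```

Run:
```python
from h import *
import pickle
delta(.748,.0465,.038,-27.2)
st=readout.sense(); i=camera('wrist'); pickle.dump((st,i),open('w3.pkl','wb'))
d=trace('bin_top_center','wrist'); print([(x['p'],x['bbox']) for x in d])
cv2.imwrite('pics/w3.png',cv2.resize(i[:,:,::-1],(800,600)))
```

```text
t 4.65 pos [0.7556 0.0499 0.0617] xang -26.51 tilt [ 0.029   0.0019 -0.9996] F [-1.  -0.7  0.6] gap 0.999
slide cm (axes now) [-0.58  0.68  2.34] yaw 0.012
[(0.76, [277.4, 260.8, 140.3, 189.1]), (0.43, [16.8, 371.1, 29.1, 56.9])]
```

View pics/w3.png

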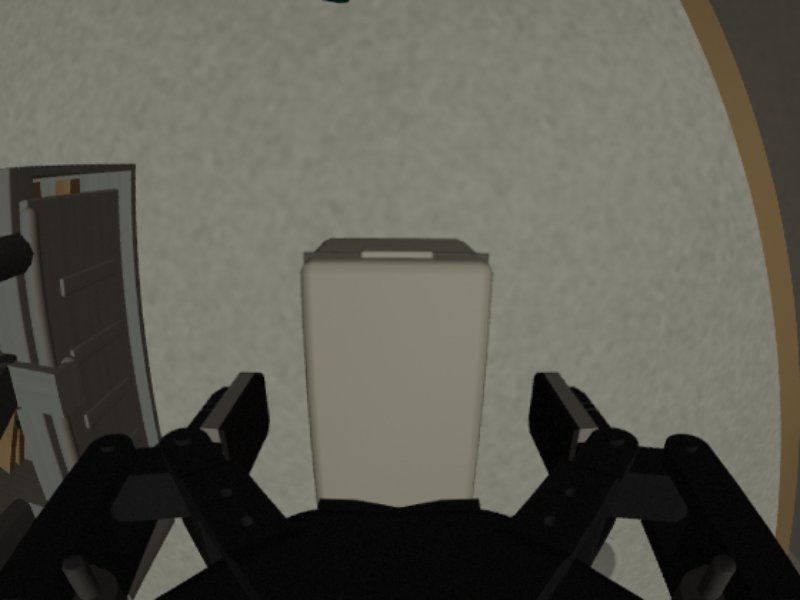

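Run:
```python
from h import *
import pickle
s,_=pickle.load(open('w3.pkl','rb'))
c=[onz('wrist',x*.7,y*.7,.055,s)[:2] for x,y in [(303,262),(490,262),(318,490),(475,490)]]
m=(c[0]+c[1])/2; n=(c[2]+c[3])/2; u=(m-n)/np.linalg.norm(m-n); print(m,n,np.degrees(np.arctan2(u[1],u[0])),np.linalg.norm(c[0]-c[1]), np.linalg.norm(c[2]-c[3])); ctr=m-.049*u; print(ctr)
delta(*ctr,.036,np.degrees(np.arctan2(u[1],u[0]))-90)
```

```text
[0.77465393 0.08868972] [0.73832114 0.01608588] 63.4154592048152 0.05406632593314562 0.055625028637953294
[0.75272556 0.04487025]
t 4.75 pos [0.7554 0.0499 0.0615] xang -26.51 tilt [ 0.0287  0.0019 -0.9996] F [0.4 0.  0.8] gap 0.998
slide cm (axes now) [-0.08  0.61  2.54] yaw 0.001
```

Request:
arm_command(fingers=[0,0,0], slide=[[0,0.7,1],[0,0,1.5],[0,0,0]], yaw=[0,0,0])

```text
clock: 5.05
position: [0.7525, 0.043, 0.0341]
tcp_rot: [-3.05, 0.718, -0.042]
contact_force: [0.2, 0.0, 0.1]
finger_gap: 0.999
```

```bash
python3 -c "
from h import *
delta(.7527,.0449,.036,-26.6)"
```

```text
t 5.05 pos [0.7525 0.043  0.0341] xang -26.51 tilt [ 0.0283  0.0018 -0.9996] F [0.2 0.  0.1] gap 0.999
slide cm (axes now) [-0.06 -0.18 -0.19] yaw 0.002
```

Request:
arm_command(fingers=[255,255,255,255,255], slide=[[0,0,0],[0,0,0],[0,0,0],[0,0,0],[0,0,-2]], yaw=[0,0,0,0,0], newtons=40)

```text
clock: 5.55
position: [0.7488, 0.0431, 0.0489]
tcp_rot: [-3.051, 0.719, -0.028]
contact_force: [-0.4, -0.4, -2.8]
finger_gap: 0.676
```

```bash
python3 -c "
from h import *
delta(.7527,.0449,.17,-26.6)"
```

```text
t 5.55 pos [0.7488 0.0431 0.0489] xang -26.53 tilt [ 0.0187  0.0027 -0.9998] F [-0.4 -0.4 -2.8] gap 0.676
slide cm (axes now) [  0.46  -0.47 -12.1 ] yaw 0.001
```

Request:
arm_command(fingers=[255,255,255,255,255,255,255,255], slide=[[0,0,-4],[0,0,-4],[0,0,-4],[0,0,-4],[0,1,-3],[0,1,-3],[0,1,-2],[0,1,-2]], yaw=[0,0,0,0,0.14,0.14,0.14,0.14])

```text
clock: 6.35
position: [0.7163, 0.0131, 0.3112]
tcp_rot: [-2.721, 1.557, -0.004]
contact_force: [-0.5, -0.2, -2.6]
finger_gap: 0.678
```

Request:
arm_command(fingers=[255,255,255,255,255,255,255,255], slide=[[0,1,-1],[0,1,-1],[0,1,-1],[0,1,-1],[4,4,0],[4,4,0],[4,4,0],[4,4,0]], yaw=[0.14,0.14,0.14,0.14,0,0,0,0])

```text
clock: 7.15
position: [0.5256, -0.133, 0.3503]
tcp_rot: [-2.159, 2.269, -0.003]
contact_force: [0.7, -0.7, -3.1]
finger_gap: 0.679
```

```bash
python3 -c "
from h import *
delta(.44,-.256,.36,-90)"
```

```text
t 7.15 pos [ 0.5256 -0.133   0.3503] xang -92.83 tilt [ 0.0085  0.0053 -1.    ] F [ 0.7 -0.7 -3.1] gap 0.679
slide cm (axes now) [12.71  7.94 -1.11] yaw -0.049
```

Request:
arm_command(fingers=[255,255,255,255,255], slide=[[3.2,2,0],[3.2,2,0],[3.2,2,0],[3.0,2,-1],[0,0,0]], yaw=[0,0,0,0,0])

```text
clock: 7.65
position: [0.4294, -0.2607, 0.3587]
tcp_rot: [-2.156, 2.276, -0.001]
contact_force: [0.5, -0.1, -2.7]
finger_gap: 0.673
```

Run:
```python
from h import *
import pickle
delta(.44,-.256,.36,-90)
st=readout.sense(); i=camera('wrist'); pickle.dump((st,i),open('w4.pkl','wb'))
for d in trace('bin_mid_center','wrist'): print(d['p'],d['bbox'])
cv2.imwrite('pics/w4.png',cv2.resize(i[:,:,::-1],(800,600)))
```

```text
t 7.65 pos [ 0.4294 -0.2607  0.3587] xang -93.09 tilt [ 0.0055  0.004  -1.    ] F [ 0.5 -0.1 -2.7] gap 0.673
slide cm (axes now) [-0.53 -1.03 -0.12] yaw -0.054
0.85 [269.4, 67.0, 57.9, 87.6]
```

View pics/w4.png

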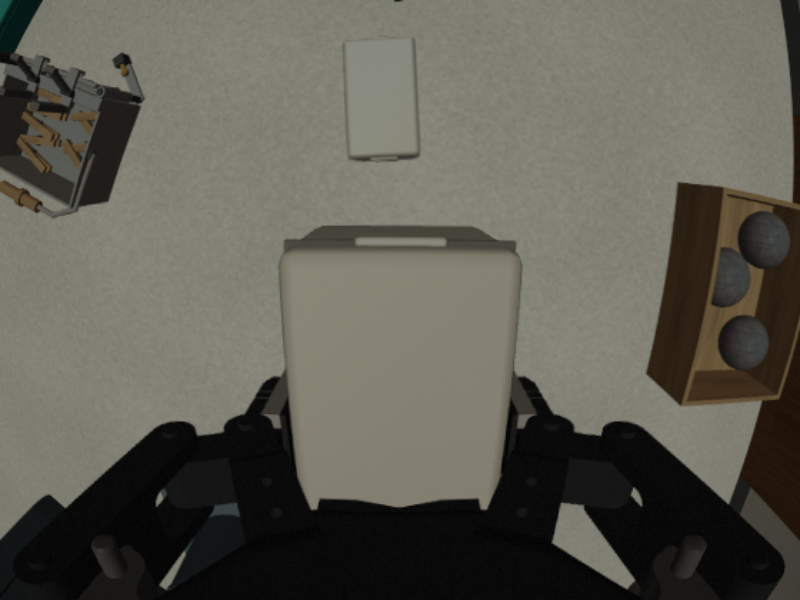

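Run:
```python
from h import *
import pickle
s,_=pickle.load(open('w4.pkl','rb'))
Q=[(345,42),(413,39),(418,157),(349,159)]
c=np.array([onz('wrist',x*.7,y*.7,.11,s)[:2] for x,y in Q])
ang=lambda v: np.degrees(np.arctan2(v[1],v[0])).round(2)
L=np.linalg.norm
print(c.mean(0),'long',ang(c[0]-c[3]),ang(c[1]-c[2]),'short',ang(c[1]-c[0]),ang(c[2]-c[3]),L(c[0]-c[3]),L(c[1]-c[2]),L(c[1]-c[0]),L(c[2]-c[3]))
M=R.from_rotvec(s['tcp_rot']).as_matrix()
h=[M.T@(onz('wrist',x*.7,y*.7,s['position'][2]+.021,s)-s['position']) for x,y in [(281,254),(520,254),(310,500),(492,500)]]
print('held top in tool mm',(1000*np.array(h)).round(1).tolist())
for n in('scene','side'): print(n,proj(n,[[*x,.11] for x in c]).round(0).tolist())
for n in('scene','side'): print(n,[(d['p'],np.round(d['bbox'])) for d in (camera(n) is not None and trace('bin_mid_center',n))])
```

```text
[ 0.55877824 -0.25409108] long -1.13 -0.79 short -91.29 -91.77 0.0969812271799855 0.09744403306795461 0.05397617833777987 0.05456996650117316
held top in tool mm [[-25.8, -51.4, -20.6], [28.7, -51.4, -20.9], [-24.2, 18.8, -21.0], [27.6, 18.7, -21.2]]
scene [[152.0, 214.0], [128.0, 215.0], [135.0, 186.0], [157.0, 185.0]]
side [[311.0, 173.0], [314.0, 165.0], [344.0, 168.0], [341.0, 176.0]]
scene [(0.74, array([147., 212.,  29.,  48.]))]
side [(0.76, array([327., 179.,  39.,  25.]))]
```

Request:
arm_command(fingers=[255,255,255,255,255], slide=[[-0.4,-1.2,2.5],[0,-1.2,2.5],[0,0,2.5],[0,0,2],[0,0,0]], yaw=[-0.04,0,0,0,0])

```text
clock: 8.45
position: [0.4616, -0.2469, 0.2599]
tcp_rot: [-2.219, 2.21, -0.001]
contact_force: [-0.5, 0.4, -3.0]
finger_gap: 0.677
```

Run:
```python
from h import *
import pickle
delta(.454,-.256,.27,-91.2)
st=readout.sense(); i=camera('wrist'); pickle.dump((st,i),open('w5.pkl','wb'))
for d in trace('bin_mid_center','wrist'): print(d['p'],d['bbox'])
sc=camera('scene'); T=trace('bin_mid_center','scene'); print([(d['p'],d['bbox']) for d in T])
def ov(n,x,y,a,st=None):
    u=np.array([np.cos(a),np.sin(a)]);v=np.array([-u[1],u[0]])
    return proj(n,[[*(np.array([x,y])+sx*.05*u+sy*.029*v),z] for z in(0,.11) for sx in(-1,1) for sy in(-1,1)],st)
a=np.radians(-1.2)
A=cv2.resize(sc[165:255,100:200,::-1],None,fx=4,fy=4,interpolation=cv2.INTER_CUBIC)
for p in ov('scene',.5588,-.2541,a): cv2.circle(A,tuple(int(round(q)) for q in (p-[100,165])*4+1.5),3,(0,0,255),-1)
B=cv2.resize(i[:190,180:400,::-1],None,fx=1.8,fy=1.9)
B=cv2.resize(i[:180,190:290+90,::-1],(400,379))
A=cv2.resize(A,(400,360)); A=np.vstack([A,np.zeros((19,400,3),np.uint8)])
cv2.imwrite('pics/w5.png',np.hstack([A,B]))
```

```text
t 8.45 pos [ 0.4616 -0.2469  0.2599] xang -89.76 tilt [ 0.0074  0.0069 -0.9999] F [-0.5  0.4 -3. ] gap 0.677
slide cm (axes now) [ 0.9   0.75 -1.02] yaw 0.025
0.78 [288.9, 87.9, 75.0, 114.8]
[(0.74, [147.9, 210.1, 30.6, 47.5])]
```

View pics/w5.png

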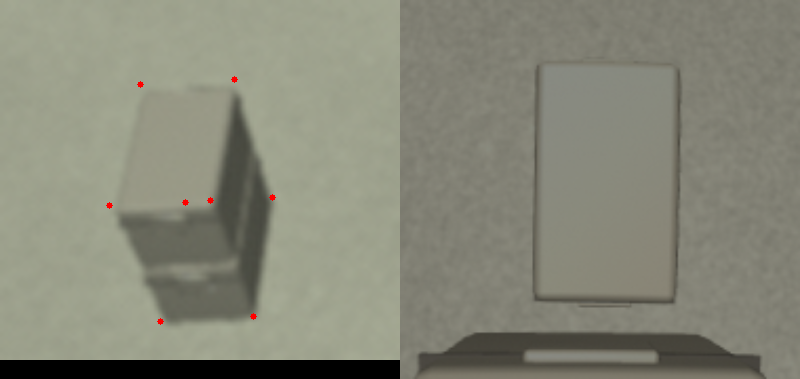

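Run:
```python
from h import *
import pickle
s,_=pickle.load(open('w5.pkl','rb'))
g=lambda x,y:((x-400)/2.105+189.7,y/2.105-.3)
c=np.array([onz('wrist',*g(*q),.11,s)[:2] for q in [(537,64),(679,68),(675,302),(534,300)]])
ang=lambda v: np.degrees(np.arctan2(v[1],v[0])).round(2)
L=np.linalg.norm
print(c.mean(0),'long',ang(c[0]-c[3]),ang(c[1]-c[2]),'short',ang(c[1]-c[0]),ang(c[2]-c[3]),L(c[0]-c[3]),L(c[1]-c[2]),L(c[1]-c[0]),L(c[2]-c[3]))
M=R.from_rotvec(s['tcp_rot']).as_matrix()
h=[M.T@(onz('wrist',*g(*q),s['position'][2]+.021-.005,s)-s['position']) for q in [(419,354),(760,357)]]
print('held rim in tool mm',(1000*np.array(h)).round(1).tolist())
s4,_=pickle.load(open('w4.pkl','rb'))
for p,q in zip([(345,42),(413,39),(418,157),(349,159)],[(537,64),(679,68),(675,302),(534,300)]):
  print(tri([ray('wrist',p[0]*.7,p[1]*.7,s4),ray('wrist',*g(*q),s)]))
```

```text
[ 0.56034414 -0.25386493] long -0.55 -0.54 short -90.97 -90.35 0.0964070149355722 0.09579564789842432 0.05618140451939954 0.05619332336935487
held rim in tool mm [[-26.3, -53.8, -15.4], [28.7, -53.4, -15.8]]
(array([ 0.63236147, -0.2195001 ,  0.02738637]), [np.float64(0.2), np.float64(0.2)])
(array([ 0.60584479, -0.28169271,  0.11511268]), [np.float64(0.6), np.float64(0.6)])
(array([ 0.51046026, -0.28198627,  0.09783088]), [np.float64(1.3), np.float64(1.3)])
(array([ 0.51144926, -0.22413219,  0.09424204]), [np.float64(0.2), np.float64(0.2)])
```

Request:
arm_command(fingers=[255,255,255,255,255,255], slide=[[0.5,-3,1],[0,-3,2],[0,-3,2],[0,-0.6,2],[0,0,0],[0,0,0]], yaw=[0.015,0,0,0,0,0])

```text
clock: 9.25
position: [0.5678, -0.259, 0.205]
tcp_rot: [-2.197, 2.227, -0.044]
contact_force: [-0.5, 0.0, -2.0]
finger_gap: 0.676
```

```bash
python3 -c "
from h import *
delta(.5575,-.2528,.155,-90.6)"
```

```text
t 9.25 pos [ 0.5678 -0.259   0.205 ] xang -90.79 tilt [ 0.0287 -0.0111 -0.9995] F [-0.5  0.  -2. ] gap 0.676
slide cm (axes now) [-0.65  1.19  4.97] yaw -0.003
```

Request:
arm_command(fingers=[255,255,255,255,255], slide=[[-0.6,1.2,0],[0,0,1],[0,0,1],[0,0,1],[0,0,0]], yaw=[0,0,0,0,0])

```text
clock: 9.75
position: [0.5574, -0.2556, 0.1791]
tcp_rot: [-2.194, 2.228, -0.059]
contact_force: [-0.6, 0.4, -3.0]
finger_gap: 0.673
```

```bash
python3 -c "
from h import *
delta(.5575,-.2528,.155,-90.6)"
```

```text
t 9.75 pos [ 0.5574 -0.2556  0.1791] xang -90.9 tilt [ 0.0363 -0.0171 -0.9992] F [-0.6  0.4 -3. ] gap 0.673
slide cm (axes now) [-0.32  0.08  2.41] yaw -0.005
```

Request:
arm_command(fingers=[255,255], slide=[[0,0,-4],[0,0,0]], yaw=[0,0])

```text
clock: 9.95
position: [0.5559, -0.2551, 0.2188]
tcp_rot: [-2.194, 2.229, -0.055]
contact_force: [1.3, -0.9, -0.8]
finger_gap: 0.674
```

```bash
python3 -c "
from h import *
delta(.5575,-.2528,.155,-90.6)"
```

```text
t 9.95 pos [ 0.5559 -0.2551  0.2188] xang -90.92 tilt [ 0.0345 -0.0157 -0.9993] F [ 1.3 -0.9 -0.8] gap 0.674
slide cm (axes now) [-0.33  0.06  6.38] yaw -0.006
```

Request:
arm_command(fingers=[255,255,255,255], slide=[[0,4,0],[0,4,0],[0,0,0],[0,0,0]], yaw=[0,0,0,0])

```text
clock: 10.35
position: [0.4744, -0.2543, 0.2139]
tcp_rot: [-2.195, 2.228, -0.055]
contact_force: [0.7, -0.1, -2.7]
finger_gap: 0.675
```

```bash
python3 -c "
from h import *
delta(.5575,-.2528,.155,-90.6)"
```

```text
t 10.35 pos [ 0.4744 -0.2543  0.2139] xang -90.89 tilt [ 0.0344 -0.0157 -0.9993] F [ 0.7 -0.1 -2.7] gap 0.675
slide cm (axes now) [-0.36 -8.1   6.17] yaw -0.005
```

Request:
arm_command(fingers=[255,255,255,255], slide=[[0,1,-2],[0,1,-2],[0,1,-2],[0,0,0]], yaw=[0,0,0,0])

```text
clock: 10.75
position: [0.444, -0.2536, 0.2736]
tcp_rot: [-2.195, 2.227, -0.055]
contact_force: [1.1, -0.0, -2.1]
finger_gap: 0.679
```

```bash
python3 -c "
from h import *
delta(.5575,-.2528,.155,-90.6)"
```

```text
t 10.75 pos [ 0.444  -0.2536  0.2736] xang -90.85 tilt [ 0.0346 -0.0152 -0.9993] F [ 1.1 -0.  -2.1] gap 0.679
slide cm (axes now) [ -0.42 -10.93  12.24] yaw -0.004
```

Request:
arm_command(fingers=[255,255,255,255,255], slide=[[0,0,4],[0,-4,0],[0,-4,0],[0,-3,0],[0,0,0]], yaw=[0,0,0,0,0])

```text
clock: 11.25
position: [0.5536, -0.2489, 0.2216]
tcp_rot: [-2.195, 2.231, -0.02]
contact_force: [-0.5, 0.7, -2.6]
finger_gap: 0.675
```

```bash
python3 -c "
from h import *
delta(.5575,-.2528,.155,-90.6)"
```

```text
t 11.25 pos [ 0.5536 -0.2489  0.2216] xang -90.94 tilt [ 0.0174 -0.001  -0.9998] F [-0.5  0.7 -2.6] gap 0.675
slide cm (axes now) [ 0.38 -0.28  6.67] yaw -0.006
```

Request:
arm_command(fingers=[255,255,255,255], slide=[[0.4,-0.3,0],[0,0,3],[0,0,2],[0,0,0]], yaw=[0,0,0,0])

```text
clock: 11.65
position: [0.5588, -0.2534, 0.1673]
tcp_rot: [-2.197, 2.23, -0.018]
contact_force: [-0.4, 0.7, -2.9]
finger_gap: 0.674
```

```bash
python3 -c "
from h import *
delta(.5575,-.2528,.145,-90.6)"
```

```text
t 11.65 pos [ 0.5588 -0.2534  0.1673] xang -90.85 tilt [ 1.620e-02 -4.000e-04 -9.999e-01] F [-0.4  0.7 -2.9] gap 0.674
slide cm (axes now) [-0.05  0.16  2.22] yaw -0.004
```

Request:
arm_command(fingers=[255,255,255,255], slide=[[0,0.1,1],[0,0,0.7],[0,0,0.4],[0,0,0]], yaw=[0,0,0,0])

```text
clock: 12.05
position: [0.5582, -0.2547, 0.1466]
tcp_rot: [-2.195, 2.231, -0.022]
contact_force: [0.5, 0.5, -2.4]
finger_gap: 0.677
```

```bash
python3 -c "
from h import *
delta(.5575,-.2528,.145,-90.6)"
```

```text
t 12.05 pos [ 0.5582 -0.2547  0.1466] xang -90.92 tilt [ 0.0182 -0.0021 -0.9998] F [ 0.5  0.5 -2.4] gap 0.677
slide cm (axes now) [-0.19  0.07  0.16] yaw -0.006
```

Request:
arm_command(fingers=[255,255,255], slide=[[-0.2,0.1,0.1],[0,0,0.3],[0,0,0]], yaw=[0,0,0])

```text
clock: 12.35
position: [0.5579, -0.253, 0.1439]
tcp_rot: [-2.195, 2.231, -0.027]
contact_force: [-0.8, 0.0, -3.6]
finger_gap: 0.68
```

```bash
python3 -c "
from h import *
delta(.5575,-.2528,.144,-90.6)"
```

```text
t 12.35 pos [ 0.5579 -0.253   0.1439] xang -90.92 tilt [ 0.0206 -0.0038 -0.9998] F [-0.8  0.  -3.6] gap 0.68
slide cm (axes now) [-0.02  0.04 -0.01] yaw -0.006
```

Request:
arm_command(fingers=[255,255,255], slide=[[0,0,0.3],[0,0,0.2],[0,0,0]], yaw=[0,0,0])

```text
clock: 12.65
position: [0.5588, -0.2532, 0.1433]
tcp_rot: [-2.194, 2.23, -0.033]
contact_force: [-0.2, -0.3, -3.0]
finger_gap: 0.678
```

```bash
python3 -c "
from h import *
delta(.5575,-.2528,.142,-90.6)"
```

```text
t 12.65 pos [ 0.5588 -0.2532  0.1433] xang -90.92 tilt [ 0.024  -0.0062 -0.9997] F [-0.2 -0.3 -3. ] gap 0.678
slide cm (axes now) [-0.04  0.13  0.12] yaw -0.006
```

Request:
arm_command(fingers=[255,255], slide=[[0,0.1,0.7],[0,0,0.4]], yaw=[0,0])

```text
clock: 12.85
position: [0.5597, -0.2534, 0.1421]
tcp_rot: [-2.193, 2.228, -0.045]
contact_force: [-11.3, 3.3, 17.8]
finger_gap: 0.677
```

```bash
python3 -c "
from h import *
delta(.5575,-.2528,.142,-90.6)"
```

```text
t 12.85 pos [ 0.5597 -0.2534  0.1421] xang -90.91 tilt [ 0.031  -0.0096 -0.9995] F [-11.3   3.3  17.8] gap 0.677
slide cm (axes now) [-0.05  0.22  0.01] yaw -0.005
```

Request:
arm_command(fingers=[255,60,0,0], slide=[[0,0.15,-0.1],[0,0,0],[0,0,0],[0,0,0]], yaw=[0,0,0,0])

```text
clock: 13.25
position: [0.5594, -0.2541, 0.1449]
tcp_rot: [-2.192, 2.227, -0.053]
contact_force: [0.1, 1.0, 0.6]
finger_gap: 0.999
```

Request:
arm_command(fingers=[0,0,0,0,0], slide=[[0,0,-3],[0,0,-3],[0,3,-3],[0,3,-3],[0,3,-2]], yaw=[0,0,0,0,0])

```text
clock: 13.75
position: [0.4639, -0.2507, 0.2789]
tcp_rot: [-2.196, 2.225, -0.036]
contact_force: [-0.3, -0.2, 0.4]
finger_gap: 1.0
```

Run:
```python
from h import *
import pickle
delta(.5,-.2528,.3,-90.6)
st=readout.sense(); i=camera('wrist'); pickle.dump((st,i),open('w6.pkl','wb'))
sc=camera('scene'); sd=camera('side')
A=cv2.resize(sc[150:250,100:220,::-1],(400,333),interpolation=cv2.INTER_CUBIC)
C=cv2.resize(sd[130:230,270:390,::-1],(400,333),interpolation=cv2.INTER_CUBIC)
B=cv2.resize(i[:,:,::-1],(400,300))
for n,I in(('scene',sc),('side',sd),('wrist',i)):
  for d in trace('bin_top_center',n): print(n,round(d['p'],2),np.round(d['bbox']))
D=cv2.resize(i[:200,160:400,::-1],(400,333))[:266]
cv2.imwrite('pics/w6.png',np.vstack([np.hstack([A,C]),np.hstack([D,cv2.resize(B,(400,266))])]))
```

```text
t 13.75 pos [ 0.4639 -0.2507  0.2789] xang -90.75 tilt [ 0.0269 -0.0059 -0.9996] F [-0.3 -0.2  0.4] gap 1.0
slide cm (axes now) [ 0.18 -3.67 -2.02] yaw -0.003
scene 0.58 [141. 190.  36.  50.]
side 0.92 [328. 166.  34.  25.]
side 0.67 [207. 278.  40.  44.]
wrist 0.66 [280.  90.  83. 134.]
```

View pics/w6.png

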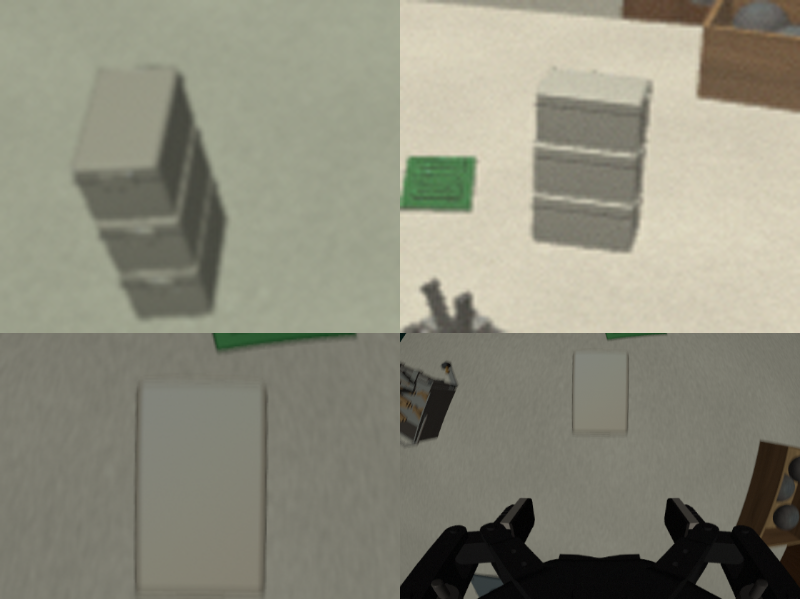

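The scene and side views show three bins squarely stacked. Next are the catches.

Request:
arm_command(fingers=[0,0,0,0,0,0,0,0], slide=[[0,0,0],[0,0,0],[0,0,0],[0,0,0],[0,0,0],[0,0,0],[0,0,0],[0,0,0]], yaw=[-0.14,-0.14,-0.14,-0.14,-0.14,-0.14,-0.14,-0.1])

```text
clock: 14.85
position: [0.4695, -0.2476, 0.2623]
tcp_rot: [-3.047, 0.707, -0.01]
contact_force: [-0.1, -0.3, -0.3]
finger_gap: 1.002
```

```bash
python3 -c "
from h import *
delta(.60,.04,.25,-29.2)"
```

```text
t 14.85 pos [ 0.4695 -0.2476  0.2623] xang -26.12 tilt [ 0.0096  0.0117 -0.9999] F [-0.1 -0.3 -0.3] gap 1.002
slide cm (axes now) [ -0.95 -31.55   1.7 ] yaw 0.054
```

Request:
arm_command(fingers=[0,0,0,0,0,0,0,0], slide=[[0,-4,0],[0,-4,0],[0,-4,0],[0,-4,0],[0,-4,0],[0,-4,0],[0,-4,0],[0,-3.5,0]], yaw=[0.05,0,0,0,0,0,0,0])

```text
clock: 15.65
position: [0.6277, 0.0385, 0.2507]
tcp_rot: [-3.026, 0.783, 0.023]
contact_force: [0.9, -0.4, 0.2]
finger_gap: 0.996
```

Run:
```python
from h import *
import pickle
delta(.60,.04,.25,-29.2)
st=readout.sense(); i=camera('wrist'); pickle.dump((st,i),open('w7.pkl','wb'))
for t in('lever_a','tab_a','gate_post'):
  for d in trace(t,'wrist'): print(t,round(d['p'],2),np.round(d['bbox'],1))
print(proj('wrist',[[.6085,.0752,.13],[.6376,.1270,.13],[.6825,.1475,.13],[.6145,.027,.09]],st).round(1).tolist())
cv2.imwrite('pics/w7.png',cv2.resize(i[:,:,::-1],(800,600),interpolation=cv2.INTER_CUBIC))
```

```text
t 15.65 pos [0.6277 0.0385 0.2507] xang -29.01 tilt [-0.0101  0.0186 -0.9998] F [ 0.9 -0.4  0.2] gap 0.996
slide cm (axes now) [-2.49  1.21  0.1 ] yaw 0.003
lever_a 0.86 [276.8 179.2  29.7  25.6]
lever_a 0.76 [278.9 105.9  26.6  21.2]
tab_a 0.8 [245.8 105.8  27.7  15.5]
tab_a 0.63 [243.8 179.4  27.7  26.5]
tab_a 0.44 [350.3 354.8  23.   11.4]
tab_a 0.29 [279.2 104.7  30.   18.3]
gate_post 0.84 [278.4 127.2  14.9 162.9]
[[236.6, 181.3], [235.6, 103.5], [275.0, 51.1], [275.4, 215.7]]
```

View pics/w7.png

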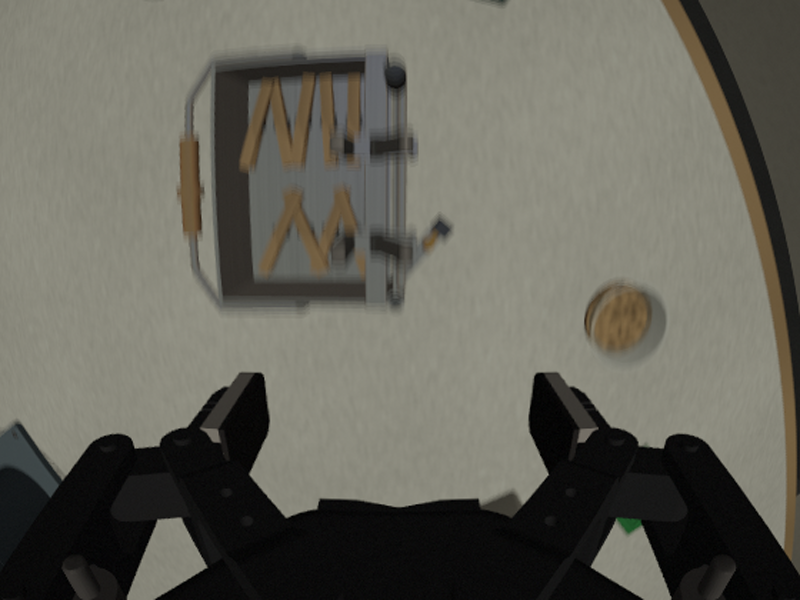

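```bash
python3 -c "
from h import *
delta(.6168,.0706,.18,-29.1)"
```

```text
t 15.85 pos [0.6267 0.0369 0.2507] xang -28.94 tilt [-0.0108  0.0179 -0.9998] F [-1.3 -0.3  0.9] gap 0.998
slide cm (axes now) [-2.37 -2.39  7.14] yaw 0.003
```

Request:
arm_command(fingers=[0,0,0,0,0], slide=[[-2.3,-2.4,0],[0,0,2.5],[0,0,2.5],[0,0,1.5],[0,0,0]], yaw=[0,0,0,0,0])

```text
clock: 16.35
position: [0.6164, 0.0655, 0.1815]
tcp_rot: [-3.028, 0.79, 0.028]
contact_force: [-0.3, 0.3, 0.3]
finger_gap: 1.003
```

```bash
python3 -c "
from h import *
delta(.6168,.0706,.12,-29.1)"
```

```text
t 16.35 pos [0.6164 0.0655 0.1815] xang -29.25 tilt [-0.0144  0.0157 -0.9998] F [-0.3  0.3  0.3] gap 1.003
slide cm (axes now) [-0.09 -0.42  6.16] yaw -0.003
```

Request:
arm_command(fingers=[0,0,0,0,0], slide=[[-0.1,-0.4,1],[0,0,2],[0,0,2],[0,0,1],[0,0,0]], yaw=[0,0,0,0,0])

```text
clock: 16.85
position: [0.6186, 0.0673, 0.1213]
tcp_rot: [-3.026, 0.798, 0.021]
contact_force: [0.0, -0.6, -0.2]
finger_gap: 1.0
```

Run:
```python
from h import *
delta(.6168,.0706,.12,-29.1)
i=camera('wrist'); st=readout.sense(); cv2.imwrite('pics/w8.png',i[:,:,::-1])
for t in('lever_a','tab_a'):
  for d in trace(t,'wrist'): print(t,round(d['p'],2),np.round(d['bbox'],1))
print(proj('wrist',[[.6085,.0752,.13],[.6376,.1270,.13]],st).round(1).tolist())
```

```text
t 16.85 pos [0.6186 0.0673 0.1213] xang -29.53 tilt [-0.0101  0.0149 -0.9998] F [ 0.  -0.6 -0.2] gap 1.0
slide cm (axes now) [-0.32 -0.2   0.13] yaw -0.007
lever_a 0.78 [320.4 141.8  59.5  43.6]
lever_a 0.73 [316.6 268.5  55.6  67.3]
tab_a 0.9 [257.4 143.8  56.7  42. ]
tab_a 0.71 [259.  272.1  46.   75.1]
[[246.2, 290.9], [240.8, 141.6]]
```

Request:
arm_command(fingers=[0,255,255,255,255,255,255,255], slide=[[-0.3,-0.2,0],[0,0,0],[0,0,0],[0,0,0],[0,0,0],[0,0,0],[0,0,0],[0,0,0]], yaw=[0,0,0,0,0,0,0,0], newtons=25)

```text
clock: 17.8
position: [0.6166, 0.0734, 0.1297]
tcp_rot: [-3.023, 0.795, 0.016]
contact_force: [0.0, -0.3, 0.8]
finger_gap: 0.283
```

Run:
```python
from h import *
delta(.6168,.0706,.12,-29.1)
i=camera('wrist'); st=readout.sense(); cv2.imwrite('pics/w9.png',i[:,:,::-1])
for t in('lever_a','tab_a'):
  for d in trace(t,'wrist'): print(t,round(d['p'],2),np.round(d['bbox'],1))
```

```text
t 17.8 pos [0.6166 0.0734 0.1297] xang -29.45 tilt [-0.006   0.0175 -0.9998] F [ 0.  -0.3  0.8] gap 0.283
slide cm (axes now) [0.16 0.25 0.96] yaw -0.006
lever_a 0.87 [319.4 278.5  56.4  63. ]
lever_a 0.66 [326.2 150.7  56.9  41.6]
tab_a 0.94 [270.8 271.6  35.1  70.4]
tab_a 0.94 [270.4 150.9  47.7  38. ]
tab_a 0.51 [220.6 169.1 288.5 293. ]
```

Request:
arm_command(fingers=[0,0,0,0,0,0,0], slide=[[0,0,0],[0,0,0],[0,0,0],[0,0,-2.5],[0,0,-2.5],[0,-3,0],[0,-3,0]], yaw=[0,0,0,0,0,0,0])

```text
clock: 18.65
position: [0.6464, 0.1221, 0.1818]
tcp_rot: [-3.022, 0.804, 0.02]
contact_force: [0.2, -0.5, 0.3]
finger_gap: 1.002
```

Run:
```python
from h import *
delta(.6459,.1224,.12,-29.1)
```

```text
t 18.65 pos [0.6464 0.1221 0.1818] xang -29.77 tilt [-0.0085  0.0169 -0.9998] F [ 0.2 -0.5  0.3] gap 1.002
slide cm (axes now) [0.04 0.06 6.18] yaw -0.012
```

Request:
arm_command(fingers=[0,0,0,0,0], slide=[[0,0,2],[0,0,2],[0,0,1.8],[0,0,0],[0,0,0]], yaw=[-0.01,0,0,0,0])

```text
clock: 19.15
position: [0.6493, 0.1274, 0.1246]
tcp_rot: [-3.025, 0.781, 0.01]
contact_force: [0.5, 0.5, 0.0]
finger_gap: 1.002
```

Run:
```python
from h import *
delta(.6459,.1224,.12,-29.1)
i=camera('wrist'); cv2.imwrite('pics/w10.png',i[:,:,::-1])
for t in('lever_b','tab_b'):
  for d in trace(t,'wrist'): print(t,round(d['p'],2),np.round(d['bbox'],1))
```

```text
t 19.15 pos [0.6493 0.1274 0.1246] xang -28.94 tilt [-0.002   0.0184 -0.9998] F [0.5 0.5 0. ] gap 1.002
slide cm (axes now) [-0.05  0.61  0.45] yaw 0.003
lever_b 0.8 [311.8 347.1  44.1  11.9]
lever_b 0.64 [319.  278.5  50.7  66.3]
lever_b 0.3 [315.  279.4  60.8  68.6]
tab_b 0.94 [271.8 344.6  30.1  24.5]
tab_b 0.89 [265.4 281.1  43.9  70.3]
```

Request:
arm_command(fingers=[0,255,255,255,255,255,255], slide=[[-0.1,0.6,0.5],[0,0,0],[0,0,0],[0,0,0],[0,0,0],[0,0,0],[0,0,0]], yaw=[0,0,0,0,0,0,0], newtons=25)

```text
clock: 20.0
position: [0.6446, 0.1234, 0.1254]
tcp_rot: [-3.021, 0.781, 0.007]
contact_force: [4.5, -1.5, -4.8]
finger_gap: 0.278
```

Run:
```python
from h import *
delta(.6459,.1224,.12,-29.1)
```

```text
t 20.0 pos [0.6446 0.1234 0.1254] xang -29.0 tilt [ 6.000e-04  2.130e-02 -9.998e-01] F [ 4.5 -1.5 -4.8] gap 0.278
slide cm (axes now) [0.16 0.03 0.54] yaw 0.002
```

Request:
arm_command(fingers=[0,0,0,60,130,130,130], slide=[[0,0,0],[0,0,0],[0,0,0],[0,0,-2.5],[0,0,-2.5],[2,-4,0],[0,0,0]], yaw=[0,0,0,0,0,0,0])

```text
clock: 20.7
position: [0.681, 0.1472, 0.1749]
tcp_rot: [-3.022, 0.785, 0.017]
contact_force: [0.0, -0.0, -0.1]
finger_gap: 0.487
```

Run:
```python
from h import *
import pickle
delta(.6825,.1475,.118,-29.1)
st=readout.sense(); i=camera('wrist'); pickle.dump((st,i),open('w11.pkl','wb'))
print(st['joint_pos'].round(2))
for t in('gate_post','lever_b','tab_b'):
  for d in trace(t,'wrist'): print(t,round(d['p'],2),np.round(d['bbox'],1))
print(proj('wrist',[[.6825,.1475,.13],[.6376,.1270,.13]],st).round(1))
for n in('scene','side'):
  camera(n)
  for d in trace('gate_post',n): print(n,round(d['p'],2),np.round(d['bbox'],1))
```

```text
t 20.7 pos [0.681  0.1472 0.1749] xang -29.12 tilt [-0.0053  0.0217 -0.9998] F [ 0.  -0.  -0.1] gap 0.487
slide cm (axes now) [ 0.21 -0.    5.69] yaw -0.0
[0.04 0.57 1.24 0.02 1.33 0.55]
gate_post 0.91 [285.  263.5  17.  155.8]
lever_b 0.88 [280.6 291.8  42.9  50.7]
lever_b 0.68 [282.3 345.2  38.6  17.9]
tab_b 0.63 [ 53.2  42.6 106.5  85.3]
tab_b 0.57 [250.5 339.1  26.2  26.9]
tab_b 0.57 [248.4 287.9  28.4  50.9]
tab_b 0.18 [282.9 261.9  20.1 154.1]
[[282.  245.4]
 [233.7 305.1]]
scene 0.73 [294.5 236.3  63.   36.7]
side 0.79 [269.6 243.7  42.8  29.7]
side 0.42 [253.7 213.4  12.4  22.9]
```

Request:
arm_command(fingers=[130,130,130,130,130], slide=[[0.2,0,2],[0,0,2],[0,0,1.4],[0,0,0],[0,0,0]], yaw=[0,0,0,0,0])

```text
clock: 21.6
position: [0.6789, 0.1439, 0.1226]
tcp_rot: [-3.022, 0.789, 0.014]
contact_force: [0.6, -0.2, -0.0]
finger_gap: 0.489
```

Run:
```python
from h import *
delta(.6825,.1475,.118,-29.1)
```

```text
t 21.6 pos [0.6789 0.1439 0.1226] xang -29.26 tilt [-0.0042  0.0203 -0.9998] F [ 0.6 -0.2 -0. ] gap 0.489
slide cm (axes now) [ 0.14 -0.48  0.47] yaw -0.003
```

Request:
arm_command(fingers=[130,255,255,255,255], slide=[[0.2,-0.5,0.5],[0,0,0],[0,0,0],[0,0,0],[0,0,0]], yaw=[0,0,0,0,0], newtons=40)

```text
clock: 22.1
position: [0.6846, 0.1477, 0.1197]
tcp_rot: [-3.021, 0.788, 0.009]
contact_force: [-0.2, 0.5, -2.5]
finger_gap: 0.127
```

Run:
```python
from h import *
delta(.6825,.1475,.118,-29.1)
```

```text
t 22.1 pos [0.6846 0.1477 0.1197] xang -29.24 tilt [-9.000e-04  2.010e-02 -9.998e-01] F [-0.2  0.5 -2.5] gap 0.127
slide cm (axes now) [-0.17  0.13  0.17] yaw -0.002
```

Request:
arm_command(fingers=[255,255,255], slide=[[1.4,0.1,0],[1.4,0.1,0],[1.4,0.1,0]], yaw=[0.1,0.1,0.1])

```text
clock: 22.4
position: [0.7168, 0.1225, 0.1197]
tcp_rot: [-2.867, 1.24, 0.014]
contact_force: [-0.1, -0.7, -0.8]
finger_gap: 0.122
```

```bash
cat >> h.py <<'E'
def arc(th,z=.12,H=(.6152,.0262),r=.14):
    s=readout.sense(); p=s['position'][:2]-H; b=np.degrees(np.arctan2(p[1],p[0]))
    print('gate deg ~',(60.9-b).round(1),'r',np.hypot(*p).round(4)); a=np.radians(60.9-th)
    delta(H[0]+r*np.cos(a),H[1]+r*np.sin(a),z,-29.1-th)
E
python3 -c "
from h import *
arc(30)"
```

```text
gate deg ~ 17.4 r 0.14
t 22.4 pos [0.7168 0.1225 0.1197] xang -46.78 tilt [-0.001   0.02   -0.9998] F [-0.1 -0.7 -0.8] gap 0.122
slide cm (axes now) [ 3.04  0.32 -0.09] yaw 0.215
```

Request:
arm_command(fingers=[255,255,255,255,255], slide=[[1.6,0.1,0],[1.6,0.1,0],[1.6,0.1,0],[1.6,0.1,0],[1.6,0.1,0]], yaw=[0.11,0.11,0.11,0.11,0.11])

```text
clock: 22.9
position: [0.7531, 0.0519, 0.1197]
tcp_rot: [-2.406, 1.996, 0.023]
contact_force: [-1.0, 0.7, -1.2]
finger_gap: 0.126
```

```bash
python3 -c "
from h import *
arc(75)"
```

```text
gate deg ~ 50.3 r 0.1403
t 22.9 pos [0.7531 0.0519 0.1197] xang -79.36 tilt [-0.0015  0.0207 -0.9998] F [-1.   0.7 -1.2] gap 0.126
slide cm (axes now) [ 5.84  1.31 -0.16] yaw 0.432
```

Request:
arm_command(fingers=[255,255,255,255,255], slide=[[1.6,0.1,0],[1.6,0.1,0],[1.6,0.1,0],[1.6,0.1,0],[1.6,0.1,0]], yaw=[0.11,0.11,0.11,0.11,0.11])

```text
clock: 23.4
position: [0.745, -0.0285, 0.1196]
tcp_rot: [-1.749, 2.596, 0.027]
contact_force: [-1.7, 2.3, 1.2]
finger_gap: 0.125
```

```bash
python3 -c "
from h import *
arc(91)"
```

```text
gate deg ~ 83.8 r 0.1409
t 23.4 pos [ 0.745  -0.0285  0.1196] xang -112.07 tilt [-7.000e-04  2.070e-02 -9.998e-01] F [-1.7  2.3  1.2] gap 0.125
slide cm (axes now) [ 1.76  0.23 -0.08] yaw 0.14
```

Request:
arm_command(fingers=[255,255,255], slide=[[1.3,0.1,0],[0.6,0.1,0],[0,0,0]], yaw=[0.09,0.05,0])

```text
clock: 23.7
position: [0.7353, -0.0477, 0.1196]
tcp_rot: [-1.55, 2.72, 0.026]
contact_force: [0.5, 2.1, -2.2]
finger_gap: 0.127
```

Run:
```python
from h import *
arc(91)
i=camera('scene'); j=camera('side'); 
for n in('scene','side'):
  for t in('gate_leaf','bin_top_center','dish_c','lint_cover_c','jar_c'): print(n,t,[(round(d['p'],2),np.round(d['bbox'])) for d in trace(t,n)])
A=cv2.resize(i[150:330,90:330,::-1],(400,300),interpolation=cv2.INTER_CUBIC); A2=cv2.resize(i[:,:,::-1],(400,300))
B=cv2.resize(j[130:310,190:430,::-1],(400,300),interpolation=cv2.INTER_CUBIC)
C=cv2.resize(camera('wrist')[:,:,::-1],(400,300))
cv2.imwrite('pics/end.png',np.vstack([np.hstack([A,B]),np.hstack([A2,C])]))
arc(91)
```

```text
gate deg ~ 92.5 r 0.141
t 23.7 pos [ 0.7353 -0.0477  0.1196] xang -120.66 tilt [ 8.000e-04  1.990e-02 -9.998e-01] F [ 0.5  2.1 -2.2] gap 0.127
slide cm (axes now) [-0.37  0.1  -0.03] yaw -0.01
scene gate_leaf [(0.92, array([248., 250.,  38.,  60.])), (0.46, array([279., 217.,   8.,  20.]))]
scene bin_top_center [(0.81, array([141., 194.,  36.,  47.])), (0.65, array([364., 287.,  50.,  54.])), (0.26, array([288., 233., 116.,  91.])), (0.22, array([402., 204.,  36.,  46.]))]
scene dish_c [(0.93, array([211., 294.,  38.,  34.])), (0.45, array([287., 230., 117.,  92.]))]
scene lint_cover_c [(0.88, array([119., 286.,  46.,  37.]))]
scene jar_c [(0.92, array([405., 205.,  34.,  47.]))]
side gate_leaf [(0.65, array([271., 220.,  32.,  37.]))]
side bin_top_center [(0.57, array([206., 275.,  43.,  46.])), (0.56, array([328., 165.,  39.,  28.])), (0.38, array([288., 248.,  81.,  94.]))]
side dish_c [(0.77, array([248., 211.,  12.,  22.]))]
side lint_cover_c [(0.72, array([270., 219.,  40.,  45.])), (0.57, array([282., 187.,  20.,  20.]))]
side jar_c [(0.7, array([270., 327.,  35.,  58.]))]
gate deg ~ 92.1 r 0.141
t 24.35 pos [ 0.7358 -0.0468  0.1197] xang -120.56 tilt [ 0.0012  0.0199 -0.9998] F [ 0.9  1.7 -2.4] gap 0.124
slide cm (axes now) [-0.27  0.09 -0.03] yaw -0.008
```

View pics/end.png

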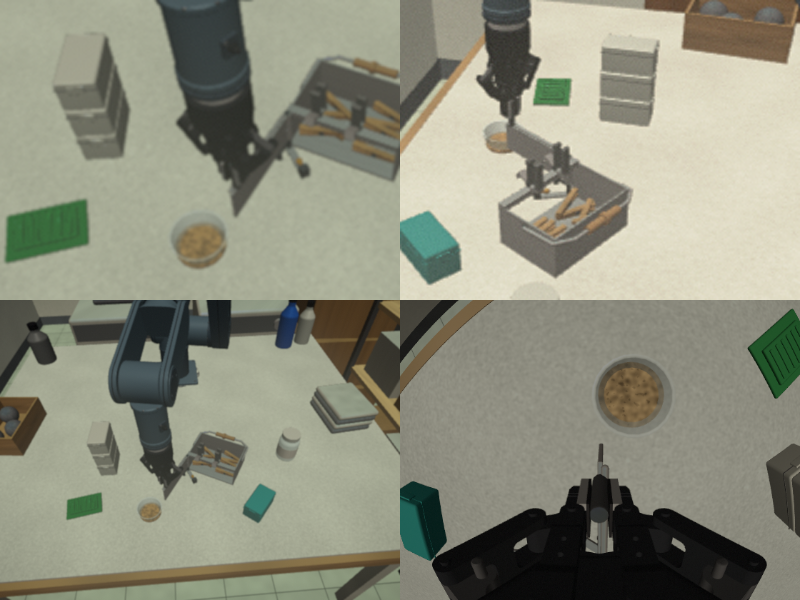

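The picture shows the gate standing square to the caddy front and held. The three bins are square, and the dish, cover and jar have not moved.

```bash
python3 -c "
from h import *
print(ticket.close_job())"
```

```text
the job is handed in; nothing more can be done
None
```

The white bin is stacked on the pair and released, both catches were squeezed in order, and the gate is held wide open. The job was handed in at about 24 s of the 72 s allowed; the hand-in reports no verdict.

- **Stack:** the last scene and side views show the three bins square. The bin was about 2° off level when it touched down, and it pressed with about 18 N before I let go. It settled flat.
- **Catches:** I squeezed the one nearer the hinge first, then the one nearer the post. The fingers closed to about 24 mm on each, which matches the 25 mm expected for a fully squeezed lever. I did not measure the lever angles directly.
- **Gate:** it swung past the detent without trouble and stands at about 92° by the gripper position. The fingers are still on the post, with about 2 N of side force.
- **Left alone:** the dish, lint cover and jar show within a few pixels of where they started in the scene view.

Two checks disagreed slightly. Before placing, the scene camera put the stack's top edges about 2 pixels (4 to 5 mm) from where the wrist camera did, and I went with the wrist. The trained networks also gave some false reports in the last pictures, such as a second lint cover in the side view, and I discounted these by looking at the pictures.

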